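# Clear the jig and wedge the workpiece tight

### The arm

A 6-joint arm with a two-finger parallel gripper is mounted at the origin on the work surface; the furniture and walls round the work are solid. World frame = base frame: x ahead of the robot, y to its left, z up, the work surface at z = 0. Lengths are in m, angles in degrees, forces in N, time in s.
With the tool pointing down it reaches from about 0.35 to 0.875 m from the base axis. Payload 4.2 kg.
Tool frame: the origin (TCP) lies on the centre line of the jaws, within the pads' length; the fingertips stand 25 mm ahead of it and the grasp point (between the pads) lies 6 mm ahead of it; z points along the fingers, y is the line along which they close (so a half turn about z gives the same grasp; the last joint's range is limited). The gripper opens to 87 mm and grips with 3 to 60 N. Pads are 19 mm wide; open, the fingers measure 117 mm over their backs; the gripper's body (75 mm by 190 mm) begins 51 mm behind the grasp point.
Start: joints at [80.592, 22.042, 0.453, 0, -68.411, -14.817], TCP at [0.256, 0.57, 0.248] pointing down, gripper open.
Joint ranges: [-179.83, 179.83], [-69.29, 118.12], [-61.27, 80.66], [-181.25, 117.63], [-171.15, -9.14], [-177.46, 177.46]. Speed limits (degrees/s): [159.86, 159.86, 180, 180, 180, 180].

### API

Orientations are given as a 3x3 rotation matrix whose columns are the frame's x, y, z axes.
In Python, from station import r gives the robot as it stands.
- The arm moves only by the tool move_arm, never from a script. Its argument "series" is a list of rows, each an object with "grip": the opening, from 0 (shut) to 1 (fully open); "xyz": the shift along the tool's x, y, z in mm, a list of three; "angular": the turn, a rotation vector about the tool's x, y, z in rad, a list of three. A call has 1 to 10 rows; each row is the pose to reach, as a shift and turn from the pose commanded when the call began, along the tool's axes at that moment; what a row does not reach only later rows make up. A row lasts 1/10 s, in which the tool goes at most 50 mm and 8.59 degrees, less where a joint would pass 70% of its speed; a pose out of reach is approached as far as the arm can. A call with a gripper value outside its range is refused whole. The fingers move at their own pace and stop on an object; the grip force is fixed at half the most. Time passes only in rows, so rows that repeat a pose let the fingers close. It gives the time, the measured TCP pose, the force, the opening and the grip force at its end, in the units of the state.
- r.sense(): the state, without advancing time (a new reading comes with each control period).
- r.capture(name): name is "scene" or "top" or "wrist"; returns a dict with "img" (480x640x3 uint8, red, green, blue), "camera_matrix" (3x3 intrinsics, pixels), "rvec" (rotation vector, rad) and "tvec" (3), from world to camera coordinates, as OpenCV has them; the wrist camera has in their place "hand_eye" (4x4, takes a point from camera to tool coordinates, whose origin is the TCP and whose axes are the flange's). Camera axes: x right, y down, z forward; pixel columns grow to the right and rows downward; lengths in m; the calibration is good to about 2 mm. A picture is of the moment at which its call begins: read the wrist's pose just before it. There is no depth.
- r.finish_job(): hands the job in; it is judged then, once.
The state is a dict: "time_s": time; "joints": joint angles; "joint_velocities": joint speeds; "effort": joint torques, N m; "tcp_pos": TCP position; "ee_rot": TCP orientation; "wrist_force": force on the tool from outside, world axes, zero at the start; "moment": the same for the moment, N m; "gripper_width": opening from 0.0 (shut) to 1.0 (fully open); "gripper_force": force on a finger pad.
Only numpy, scipy, OpenCV 4.12 (cv2) and the standard library are available. Lean on these libraries where they do the work, as an engineer would, in place of code of your own. Each camera call takes 0.05 s, during which the arm holds its last target. There are 200 camera calls.

### The job

An offcut has been left in the slot of the wedge-clamping jig. Lift it out and set it down on the bench clear of the jig; then push the wedge along the jig into the slot, thin end first, until it jams firmly and holds the long workpiece flat against the fence by itself when you let go. Push firmly but never hammer or ram it (about 20 N is plenty), and do not disturb the other things lying round the jig.

Things in the scene. Friction and masses are not known exactly. Their poses are not given: they have to be found in the camera images.
- jig: Fixed wedge-clamping jig: plywood board 415 x 205 x 12 mm with three wooden cleats on it (fence, end stop, slanted cleat). Origin on the board's underside, at bench height; x = direction in which the wedge is driven, y = towards the fence, z up. Board: x -265..+150, y -105..+100 mm, top at z 12 mm. End stop (for the workpiece): 30 mm high, face at x +105, y -1..+59 mm.
- fence (a point): Point on the fence's clamping face at board-top height, jig (+17.5, +58, +12) mm; axes as the jig. The fence is a straight cleat along jig x, from jig x -85 to +120 mm, 34 mm high above the board and 30 mm thick.
- slot_mouth (a point): Foot of the slanted cleat's face at the slot's mouth, jig (-40, -68, +12) mm; axes as the jig. The cleat (34 mm high, 34 mm thick, jig x -45..+115, mouth corner rounded to 12 mm) has its face at jig y = -(68 - (x+40)/7) mm: it closes on the fence 1 mm in 7 towards +x. The slot lies between this face and the workpiece; 68 mm wide at the mouth once the workpiece touches the fence.
- wedge: Loose pale wooden wedge 120 mm long, 40 high, 0.2 kg, lying on the board before the slot's mouth. Origin at its underside, midway along; x from butt (x -60, flat, 68 mm wide: push here) to thin end (x +60, 51 mm wide, corners rounded to 10 mm). Straight side (to the workpiece) at y +29.5; slanted side (to the slanted cleat, same 1 in 7 taper) from y -38.5 at the butt to -21.4 mm.
- wedge_butt (a point): Middle of the wedge's butt at its underside, wedge (-60, -4, 0) mm; axes as the wedge. Friction locks the wedge once jammed. Jammed, with the workpiece on the fence, the wedge's origin is near jig (+20, -29.5) mm, but 1 mm of slack across the slot is 7 mm of travel: feel for it. Sliding takes 1 to 5 N before the jam; an 18 N push, repeated, holds. The wedge turns easily when pushed off its middle.
- workpiece: Loose hardwood block 58 x 180 x 46 mm (own x, y, z), about 0.3 kg, lying on the board along the slot, between slot and fence; not yet snug: a few mm off the fence and the end stop. Origin at the centre of its underside; its own y (180 mm) lies along the jig's x. Against the fence its origin is at jig y = +29 mm.
- offcut: Loose hardwood offcut 45 x 62 x 58 mm (own x, y, z), 0.1 kg, standing on the board in the slot's mouth, in the way of the wedge, its 62 mm side roughly along the slot. Origin at the centre of its underside. Grasp it from above across the 62 mm side: 25 mm or more is free before and behind it along the slot.
- safety_glasses: Bystander: folded clear safety glasses 82 x 154 x 49 mm on the bench; origin centre of underside.
- turned_handle: Bystander: turned wooden tool handle 53 x 96 x 18 mm on the bench; origin centre of underside.
- folding_rule: Bystander: folded wooden rule 16 x 203 x 15 mm on the bench behind the fence, long axis own y; origin centre of underside.
- scrap_block: Bystander: hardwood block 46 x 105 x 50 mm on the bench, long axis own y; origin centre of underside.
There are look-alikes about, which are no part of the job. Leave any green look-alike of the workpiece alone.

How it is judged:
By the outcome, as a careful person would: the job done as asked, in the order asked, and still so for the second after the job is handed in, with the robot touching nothing.
It also fails if it takes over 72 s, if anything falls off the work surface, if the arm or the gripper's body presses on something with over 40 N, if the wrist force passes 120 N, or if a joint passes its speed limit or range.

## Working session

There is one attempt and no reset: what is moved stays moved. The work goes in short steps, Python scripts to look and compute and a tool call to move; the robot and the scene stay as the last step left them, time stands still between calls to the robot, and variables do not carry over. Pictures are saved under pics/ and viewed, at most 10 in all, crops included, and the job is handed in when it is done.

Besides the shell and the picture viewer there is one more tool, called after "Emit:" as name([rows], argument=value, ...), one row to a line, values as JSON. move_arm: Moves the arm, as the interface text tells. Its arguments: {"type":"object","properties":{"series":{"type":"array"}},"required":["series"]}

```bash
mkdir -p pics; ls; python3 - <<'E'
from station import r
import cv2,numpy as np
s=r.sense();print(s)
for n in("scene","top"):
    c=r.capture(n);cv2.imwrite(f"pics/{n}0.png",c["img"][:,:,::-1]);print(n,c["camera_matrix"],c["rvec"],c["tvec"])
E
```

```text
pics
{'time_s': 0.0, 'joints': array([ 8.05914515e+01,  2.20920642e+01,  3.80022258e-01, -3.15814399e-02,
       -6.84124152e+01, -1.48164125e+01]), 'joint_velocities': array([-0.01608202,  0.01687406, -0.02978894, -0.07885967,  0.00812132,
        0.01733988]), 'effort': array([ 1.48646581e-03, -3.90660453e+01,  1.87407857e+01,  4.21964541e+00,
        1.10766580e-02, -1.78161595e-04]), 'tcp_pos': array([0.25619477, 0.5694676 , 0.24644078]), 'ee_rot': array([[ 9.11858012e-01, -4.10504842e-01, -8.60727545e-04],
       [-4.10505740e-01, -9.11855689e-01, -2.05912720e-03],
       [ 6.04223753e-05,  2.23096523e-03, -9.99997510e-01]]), 'wrist_force': array([0.74778698, 0.42836231, 0.31452713]), 'moment': array([ 0.00355959, -0.01477767,  0.00728025]), 'gripper_force': 0.0, 'gripper_width': 1.0040882518536864}
scene [[489.25974026   0.         315.99285616]
 [  0.         489.25974026 233.16079031]
 [  0.           0.           1.        ]] [ 2.18772695 -1.06348802  0.40688502] [-0.28880369  0.33802446  0.7647386 ]
top [[486.51957742   0.         321.71028489]
 [  0.         486.51957742 231.92991872]
 [  0.           0.           1.        ]] [ 2.14408541 -2.168373    0.13497663] [0.02488751 0.52293344 1.111806  ]
```

View pics/scene0.png

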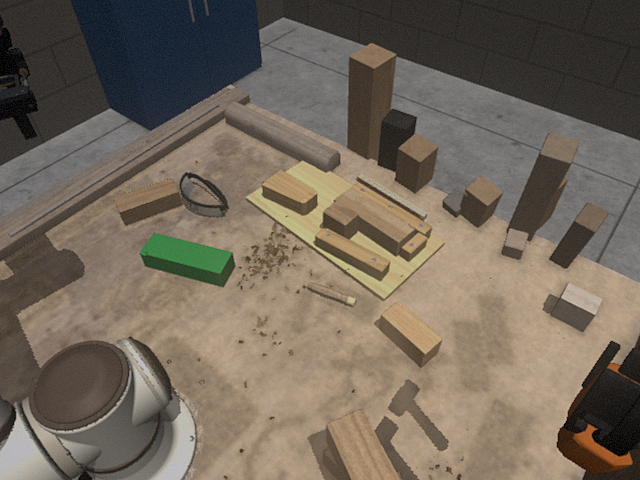

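View pics/top0.png

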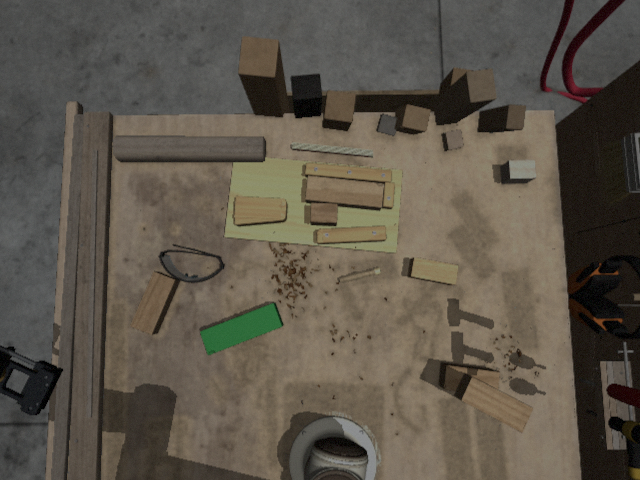

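The top view shows the pale board at (315,205), with fence (348,172), workpiece (345,192), slanted cleat (350,235), wedge (260,210) and offcut (323,213).

Candidates for the offcut are the brown block (323,213) in the slot, the small blocks behind at (413,120), (338,110) and (387,124), and the pale block (518,171). The description (in the slot's mouth) picks (323,213). The green block (242,328) is the workpiece look-alike to leave alone. I'll check with one crop.

```bash
cat > h.py <<'E'
from station import r
import cv2,numpy as np
def ray(c,uv,z,T=None):
    """pixels -> world points on plane z"""
    uv=np.asarray(uv,float).reshape(-1,2)
    d=np.c_[uv,np.ones(len(uv))]@np.linalg.inv(c["camera_matrix"]).T
    if T is None:
        R=cv2.Rodrigues(np.asarray(c["rvec"],float))[0];o=-R.T@np.ravel(c["tvec"]);d=d@R
    else: d=d@T[:3,:3].T;o=T[:3,3]
    return o+d*((z-o[2])/d[:,2])[:,None]
def proj(c,P,T=None):
    P=np.asarray(P,float).reshape(-1,3)
    if T is None: rv,tv=np.asarray(c["rvec"],float),np.asarray(c["tvec"],float)
    else:
        M=np.linalg.inv(T);rv=cv2.Rodrigues(M[:3,:3])[0];tv=M[:3,3]
    return cv2.projectPoints(P,rv,tv,c["camera_matrix"],None)[0].reshape(-1,2)
def wrist():
    s=r.sense();c=r.capture("wrist");W=np.eye(4);W[:3,:3]=s["ee_rot"];W[:3,3]=s["tcp_pos"]
    return c,W@np.asarray(c["hand_eye"])
E
python3 - <<'E'
from h import *
c=r.capture("top");im=c["img"]
hsv=cv2.cvtColor(im,cv2.COLOR_RGB2HSV)
for p in((300,180),(240,240),(260,210),(323,213),(345,195),(350,235),(350,172),(200,300)):print(p,hsv[p[1],p[0]])
cv2.imwrite("pics/crop1.png",cv2.resize(im[140:265,215:415],None,fx=4,fy=4,interpolation=cv2.INTER_CUBIC)[:,:,::-1])
m=cv2.inRange(hsv,(21,60,90),(32,255,255))
m[:140]=0;m[265:]=0;m[:,:215]=0;m[:,415:]=0
m=cv2.morphologyEx(m,cv2.MORPH_CLOSE,np.ones((5,5)))
k=max(cv2.findContours(m,0,2)[0],key=cv2.contourArea)
b=cv2.boxPoints(cv2.minAreaRect(cv2.convexHull(k)));print(b)
print(ray(c,b,.012))
E
```

```text
(300, 180) [ 31  66 143]
(240, 240) [ 16  60 102]
(260, 210) [ 19  99 139]
(323, 213) [ 17  87 117]
(345, 195) [ 17  90 122]
(350, 235) [ 23  90 139]
(350, 172) [105   8 124]
(200, 300) [ 15  50 123]
[[223.70496 237.24593]
 [231.63116 150.05739]
 [406.2787  165.93443]
 [398.35248 253.12297]]
[[ 0.51565667  0.25369324  0.012     ]
 [ 0.73038664  0.2373007   0.012     ]
 [ 0.68560153 -0.18892906  0.012     ]
 [ 0.4728566  -0.16303038  0.012     ]]
```

View pics/crop1.png

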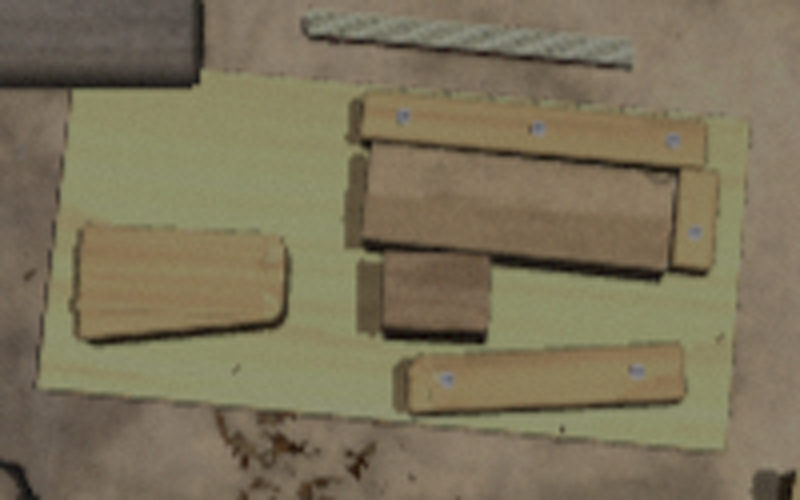

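Crop confirms the offcut: brown block, crop (435,292), beside the workpiece (515,208) in the slot; wedge with butt to the left at (180,282), thin end right. Now jig frame and positions.

```bash
cat > jig.py <<'E'
from h import *
def fit(P,Q):  # 2d rigid Q = R P + t
    P,Q=np.array(P,float),np.array(Q,float);p,q=P.mean(0),Q.mean(0)
    U,S,V=np.linalg.svd((P-p).T@(Q-q));R=V.T@np.diag([1,np.linalg.det(V.T@U.T)])@U.T
    return R,q-R@p,np.linalg.norm((P-p)@R.T+q-Q,axis=1)
E
python3 - <<'E'
from jig import *
c=r.capture("top")
px=lambda l:np.array(l,float)/4+[214.6,139.6]
w=ray(c,px([(750,118),(724,450),(37,388)]),.012)[:,:2]
R,t,e=fit([(.15,.1),(.15,-.105),(-.265,-.105)],w);print("jig",t,np.degrees(np.arctan2(R[1,0],R[0,0])),e)
np.savez("jig.npz",R=R,t=t)
for n,l,z in(("wedge",[(82,222),(78,338),(283,322),(286,240)],.052),("work",[(370,142),(362,242),(662,274),(676,170)],.058),("off",[(383,248),(490,255),(487,335),(382,330)],.070)):
    P=ray(c,px(l),z)[:,:2];print(n,"world",P.mean(0).round(4),"jig mm\n",((P-t)@R*1e3).round(1))
s=r.sense();C=s["ee_rot"];print(r.capture("wrist")["hand_eye"])
R_=cv2.Rodrigues(np.asarray(c["rvec"],float))[0];print(-R_.T@c["tvec"].ravel())
E
```

```text
jig [ 0.59447033 -0.01938482] -95.89327541817352 [0.00081153 0.00146898 0.00162793]
wedge world [0.5746 0.1616] jig mm
 [[-240.    -9.4]
 [-234.6  -77.6]
 [-117.2  -57.4]
 [-120.3   -9.1]]
work world [ 0.6146 -0.0337] jig mm
 [[-76.8  52.1]
 [-75.7  -7.4]
 [ 99.  -10.3]
 [102.4  51.7]]
off world [0.5631 0.0145] jig mm
 [[-62.8 -12.1]
 [ -1.3 -10.5]
 [  1.1 -56.8]
 [-58.8 -59.4]]
[[-3.22622389e-04 -9.70018381e-01 -2.43031350e-01  6.76043981e-02]
 [ 9.99999941e-01 -2.83403897e-04 -1.96334259e-04 -1.41216771e-03]
 [ 1.21571808e-04 -2.43031399e-01  9.70018415e-01 -1.37963720e-01]
 [ 0.00000000e+00  0.00000000e+00  0.00000000e+00  1.00000000e+00]]
[0.37977916 0.01915017 1.16858565]
```

Emit:
move_arm([
  {"grip":1,"xyz":[502,366,-10],"angular":[0,0,-0.32]},
  {"grip":1,"xyz":[502,366,-10],"angular":[0,0,-0.32]},
  {"grip":1,"xyz":[502,366,-10],"angular":[0,0,-0.32]},
  {"grip":1,"xyz":[502,366,-10],"angular":[0,0,-0.32]},
  {"grip":1,"xyz":[502,366,-10],"angular":[0,0,-0.32]},
  {"grip":1,"xyz":[502,366,-10],"angular":[0,0,-0.32]},
  {"grip":1,"xyz":[502,366,-10],"angular":[0,0,-0.32]},
  {"grip":1,"xyz":[502,366,-10],"angular":[0,0,-0.32]},
  {"grip":1,"xyz":[502,366,-10],"angular":[0,0,-0.32]},
  {"grip":1,"xyz":[502,366,-10],"angular":[0,0,-0.32]},
])

```text
time_s: 1.25
tcp_pos: [0.5046, 0.1337, 0.2559]
ee_rot: [[0.995, -0.102, 0.001], [-0.102, -0.995, 0.0], [0.001, -0.0, -1.0]]
wrist_force: [1.4, 1.1, 0.3]
gripper_width: 0.997
gripper_force: 0.0
```

Emit:
move_arm([
  {"grip":1,"xyz":[34,49,0],"angular":[0,0,0]},
  {"grip":1,"xyz":[60,86,0],"angular":[0,0,0]},
  {"grip":1,"xyz":[68,98,0],"angular":[0,0,0]},
  {"grip":1,"xyz":[68,98,0],"angular":[0,0,0]},
])

```text
time_s: 1.65
tcp_pos: [0.5623, 0.0287, 0.255]
ee_rot: [[0.994, -0.107, -0.001], [-0.107, -0.994, -0.0], [-0.001, 0.001, -1.0]]
wrist_force: [-0.4, -0.0, 0.0]
gripper_width: 1.0
gripper_force: 0.0
```

```bash
python3 - <<'E'
from jig import *
c,T=wrist();np.savez("w1.npz",T=T,K=c["camera_matrix"]);cv2.imwrite("pics/w1.png",c["img"][:,:,::-1]);print(c["camera_matrix"][0,0],r.sense()["tcp_pos"])
E
```

```text
352.34989529947114 [0.5616833  0.02996139 0.25507118]
```

View pics/w1.png

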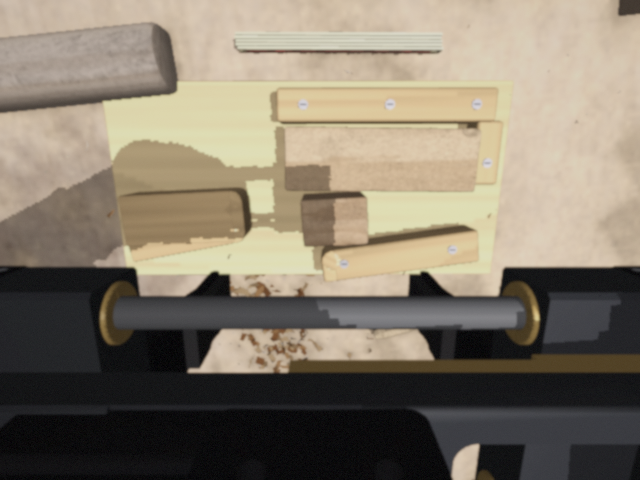

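The wrist view shows the whole jig: board corners (512,81), (492,272), (124,262), offcut top at (335,218), wedge (183,222), workpiece (382,160).

```bash
python3 - <<'E'
from jig import *
d=np.load("w1.npz");T=d["T"];c={"camera_matrix":d["K"]}
j=np.load("jig.npz")
w=ray(c,[(512,81),(492,272),(125,262)],.012,T)[:,:2]
R,t,e=fit([(.15,.1),(.15,-.105),(-.265,-.105)],w);print("wrist jig",t,np.degrees(np.arctan2(R[1,0],R[0,0])),e)
for n,l,z in(("off",[(302,196),(366,194),(368,243),(304,246)],.070),("fence",[(277,122),(496,121)],.046),("wp",[(284,127),(286,190),(476,188),(478,126)],.058),("wedge",[(121,195),(128,248),(247,233),(243,189)],.052)):
    P=ray(c,l,z,T)[:,:2];print(n,P.mean(0).round(4),"\n",((P-t)@R*1e3).round(1).tolist(),"\n",((P-j["t"])@j["R"]*1e3).round(1).tolist())
s=r.sense();print(s["ee_rot"])
np.savez("jigw.npz",R=R,t=t)
E
```

```text
wrist jig [ 0.60208882 -0.02116977] -97.53200840415269 [0.0062678  0.00355142 0.00324336]
off [0.5685 0.014 ] 
 [[-61.4, -16.2], [-2.9, -13.0], [1.6, -59.1], [-58.9, -63.5]] 
 [[-60.8, -6.7], [-2.3, -5.1], [0.9, -51.4], [-59.7, -54.0]]
fence [ 0.652  -0.0436] 
 [[-86.7, 49.5], [118.0, 55.3]] 
 [[-84.2, 59.7], [120.5, 59.6]]
wp [ 0.6194 -0.0342] 
 [[-79.0, 44.4], [-77.1, -12.3], [102.2, -6.2], [96.6, 49.4]] 
 [[-76.7, 54.4], [-76.4, -2.4], [103.0, -1.3], [99.0, 54.4]]
wedge [0.5843 0.1597] 
 [[-236.8, -21.5], [-235.8, -74.5], [-116.3, -56.3], [-119.0, -13.0]] 
 [[-236.3, -7.0], [-236.8, -60.0], [-116.8, -45.2], [-118.3, -1.8]]
[[ 9.94426253e-01 -1.05430117e-01 -9.58112567e-04]
 [-1.05430249e-01 -9.94426697e-01 -8.86875600e-05]
 [-9.43422375e-04  1.89207284e-04 -9.99999537e-01]]
```

Emit:
move_arm([
  {"grip":1,"xyz":[6,15,40],"angular":[0,0,-0.03]},
  {"grip":1,"xyz":[6,15,85],"angular":[0,0,-0.03]},
  {"grip":1,"xyz":[6,15,125],"angular":[0,0,-0.03]},
  {"grip":1,"xyz":[6,15,155],"angular":[0,0,-0.03]},
  {"grip":1,"xyz":[6,15,180],"angular":[0,0,-0.03]},
  {"grip":1,"xyz":[6,15,195],"angular":[0,0,-0.03]},
  {"grip":1,"xyz":[6,15,204],"angular":[0,0,-0.03]},
  {"grip":1,"xyz":[6,15,204],"angular":[0,0,-0.03]},
])

```text
time_s: 2.5
tcp_pos: [0.5651, 0.0164, 0.0507]
ee_rot: [[0.997, -0.071, -0.002], [-0.071, -0.997, -0.001], [-0.002, 0.001, -1.0]]
wrist_force: [-0.6, -0.2, -0.2]
gripper_width: 1.0
gripper_force: 0.0
```

Emit:
move_arm([
  {"grip":0.65,"xyz":[0,0,0],"angular":[0,0,0]},
  {"grip":0.6,"xyz":[0,0,0],"angular":[0,0,0]},
  {"grip":0.6,"xyz":[0,0,0],"angular":[0,0,0]},
  {"grip":0.6,"xyz":[0,0,0],"angular":[0,0,0]},
  {"grip":0.6,"xyz":[0,0,0],"angular":[0,0,0]},
])

```text
time_s: 3.0
tcp_pos: [0.5663, 0.0156, 0.0523]
ee_rot: [[0.997, -0.073, 0.001], [-0.073, -0.997, 0.0], [0.001, -0.0, -1.0]]
wrist_force: [-1.4, 0.2, 2.7]
gripper_width: 0.712
gripper_force: 30.0
```

Emit:
move_arm([
  {"grip":0.6,"xyz":[0,0,-20],"angular":[0,0,0]},
  {"grip":0.6,"xyz":[0,0,-60],"angular":[0,0,0]},
  {"grip":0.6,"xyz":[0,0,-90],"angular":[0,0,0]},
  {"grip":0.6,"xyz":[5,40,-100],"angular":[0,0,0]},
  {"grip":0.6,"xyz":[11,88,-100],"angular":[0,0,0]},
  {"grip":0.6,"xyz":[17,136,-100],"angular":[0,0,0]},
  {"grip":0.6,"xyz":[23,184,-100],"angular":[0,0,0]},
  {"grip":0.6,"xyz":[29,230,-100],"angular":[0,0,0]},
  {"grip":0.6,"xyz":[34,270,-100],"angular":[0,0,0]},
  {"grip":0.6,"xyz":[36,294,-100],"angular":[0,0,0]},
])

```text
time_s: 4.0
tcp_pos: [0.5799, -0.2832, 0.151]
ee_rot: [[0.997, -0.076, -0.001], [-0.076, -0.997, 0.0], [-0.001, -0.0, -1.0]]
wrist_force: [-0.5, 0.5, -1.0]
gripper_width: 0.713
gripper_force: 30.0
```

```bash
python3 - <<'E'
from jig import *
c=r.capture("top");cv2.imwrite("pics/t2.png",c["img"][100:300,200:520,::-1]);print(proj(c,[(.58,-.28,0)]))
E
```

```text
[[444.26755158 209.08786079]]
```

View pics/t2.png

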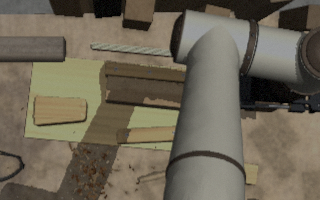

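The arm hides the placing spot, which projects to (444,209) and was free in the first top picture. The slot at crop (110,115) is now empty, so I'll lower and release.

Emit:
move_arm([
  {"grip":0.6,"xyz":[0,0,40],"angular":[0,0,0]},
  {"grip":0.6,"xyz":[0,0,75],"angular":[0,0,0]},
  {"grip":0.6,"xyz":[0,0,95],"angular":[0,0,0]},
  {"grip":0.6,"xyz":[0,0,105],"angular":[0,0,0]},
  {"grip":0.6,"xyz":[0,0,109],"angular":[0,0,0]},
  {"grip":0.6,"xyz":[0,0,111],"angular":[0,0,0]},
  {"grip":0.6,"xyz":[0,0,111],"angular":[0,0,0]},
])

```text
time_s: 4.75
tcp_pos: [0.5813, -0.2803, 0.0417]
ee_rot: [[0.997, -0.072, 0.002], [-0.072, -0.997, -0.001], [0.002, 0.0, -1.0]]
wrist_force: [0.7, -0.9, -1.6]
gripper_width: 0.704
gripper_force: 30.0
```

Emit:
move_arm([
  {"grip":0.85,"xyz":[0,0,0],"angular":[0,0,0]},
  {"grip":1,"xyz":[0,0,0],"angular":[0,0,0]},
  {"grip":1,"xyz":[0,0,0],"angular":[0,0,0]},
  {"grip":1,"xyz":[0,0,-20],"angular":[0,0,0]},
  {"grip":1,"xyz":[0,0,-60],"angular":[0,0,0]},
  {"grip":1,"xyz":[0,0,-100],"angular":[0,0,0]},
  {"grip":0.5,"xyz":[0,-50,-110],"angular":[0,0,0]},
  {"grip":0,"xyz":[0,-100,-110],"angular":[0,0,0]},
  {"grip":0,"xyz":[0,-150,-110],"angular":[0,0,0]},
  {"grip":0,"xyz":[0,-200,-110],"angular":[0,0,0]},
])

```text
time_s: 5.75
tcp_pos: [0.595, -0.0801, 0.1515]
ee_rot: [[0.997, -0.073, 0.002], [-0.073, -0.997, 0.0], [0.002, -0.0, -1.0]]
wrist_force: [0.5, 0.4, 0.3]
gripper_width: 0.72
gripper_force: 0.0
```

```bash
python3 - <<'E'
from jig import *
j=np.load("jig.npz")
c=r.capture("top");im=c["img"][185:235,225:300]
cv2.imwrite("pics/wd.png",cv2.resize(im,None,fx=10,fy=10,interpolation=cv2.INTER_CUBIC)[:,:,::-1])
P=proj(c,np.c_[(np.array([[-.237,-.008],[-.237,-.076],[-.117,-.059],[-.117,-.008]])@j["R"].T+j["t"]),np.full(4,.052)]);print((P-[225,185])*10)
E
```

```text
[[114.59686256  96.36737787]
 [ 81.349571   383.26996633]
 [603.54400773 357.81844243]
 [625.58925367 142.49447839]]
```

View pics/wd.png

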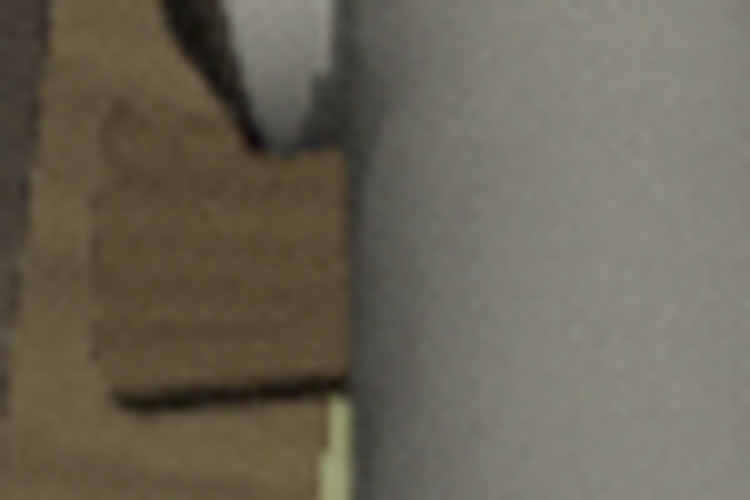

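The wedge crop shows the butt's edge near (105,105)-(95,360), which agrees with the model within about 2 mm. The wedge is practically parallel to the jig. I'll go behind the butt, turned so that two spread fingers push it.

Emit:
move_arm([
  {"grip":0.25,"xyz":[-5,-45,0],"angular":[0,0,0.14]},
  {"grip":0.25,"xyz":[-11,-90,0],"angular":[0,0,0.28]},
  {"grip":0.25,"xyz":[-16,-135,0],"angular":[0,0,0.42]},
  {"grip":0.25,"xyz":[-22,-180,0],"angular":[0,0,0.56]},
  {"grip":0.25,"xyz":[-27,-225,0],"angular":[0,0,0.7]},
  {"grip":0.25,"xyz":[-33,-270,0],"angular":[0,0,0.84]},
  {"grip":0.25,"xyz":[-37,-305,0],"angular":[0,0,0.98]},
  {"grip":0.25,"xyz":[-39,-323,0],"angular":[0,0,1.12]},
  {"grip":0.25,"xyz":[-39,-323,0],"angular":[0,0,1.26]},
  {"grip":0.25,"xyz":[-39,-323,0],"angular":[0,0,1.4]},
])

```text
time_s: 6.8
tcp_pos: [0.5794, 0.2443, 0.1508]
ee_rot: [[0.094, -0.996, 0.0], [-0.996, -0.094, 0.0], [-0.0, -0.0, -1.0]]
wrist_force: [-0.0, 0.0, 0.9]
gripper_width: 0.253
gripper_force: 0.0
```

Emit:
move_arm([
  {"grip":0.25,"xyz":[0,0,0],"angular":[0,0,0.14]},
  {"grip":0.25,"xyz":[0,0,0],"angular":[0,0,0.2]},
  {"grip":0.25,"xyz":[0,0,0],"angular":[0,0,0.2]},
])

```text
time_s: 7.1
tcp_pos: [0.5796, 0.2433, 0.1509]
ee_rot: [[-0.102, -0.995, 0.0], [-0.995, 0.102, 0.0], [-0.0, -0.0, -1.0]]
wrist_force: [0.3, -0.8, 0.4]
gripper_width: 0.252
gripper_force: 0.0
```

```bash
python3 - <<'E'
from jig import *
j=np.load("jig.npz")
s=r.sense();print(s["tcp_pos"],s["ee_rot"],s["joints"].round(1),"jig",(s["tcp_pos"][:2]-j["t"])@j["R"]*1e3)
c,T=wrist();cv2.imwrite("pics/w3.png",c["img"][:,:,::-1])
E
```

```text
[0.57961311 0.24329528 0.15093507] [[-1.01532945e-01 -9.94832073e-01  4.55919679e-04]
 [-9.94832106e-01  1.01533100e-01  3.32566645e-04]
 [-3.77138903e-04 -4.19797063e-04 -9.99999841e-01]] [ 37.5  26.9  -6.5   0.  -56.6 -43.3] jig [-259.76633463  -41.74958289]
```

View pics/w3.png

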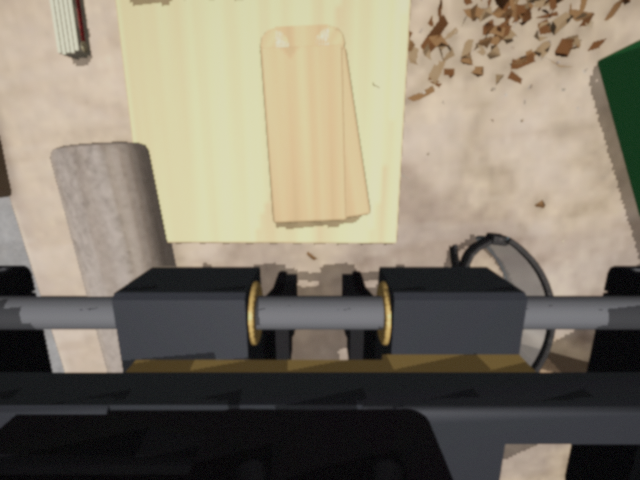

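The wrist view shows the wedge clearly: butt corners (273,222) and (369,213), thin end at (262–345, 30), board's near corners (172,242) and (397,242).

```bash
python3 - <<'E'
from jig import *
j=np.load("jig.npz")
c,T=wrist()
for n,l,z in(("wedge butt",[(273,222),(369,213)],.052),("straight side",[(262,50),(273,222)],.052),("slant",[(345,45),(369,212)],.052),("board edge",[(172,242),(397,242),(409,0)],.012)):
    P=ray(c,l,z,T)[:,:2];print(n,((P-j["t"])@j["R"]*1e3).round(1).tolist(), "tool mm",((P-r.sense()["tcp_pos"][:2])@r.sense()["ee_rot"][:2,:2]*1e3).round(1).tolist())
E
```

```text
wedge butt [[-240.0, -8.2], [-233.7, -73.5]] tool mm [[19.7, -33.5], [26.0, 31.9]]
straight side [[-133.4, -4.7], [-240.0, -8.2]] tool mm [[126.4, -36.8], [19.7, -33.5]]
slant [[-130.6, -55.2], [-233.0, -73.5]] tool mm [[129.1, 13.8], [26.6, 31.9]]
board edge [[-264.4, 79.6], [-264.0, -102.8], [-91.6, -101.4]] tool mm [[-4.4, -121.3], [-4.4, 61.0], [167.9, 60.1]]
```

Emit:
move_arm([
  {"grip":0.25,"xyz":[-2,0,35],"angular":[0,0,0]},
  {"grip":0.25,"xyz":[-2,0,70],"angular":[0,0,0]},
  {"grip":0.25,"xyz":[-2,0,92],"angular":[0,0,0]},
  {"grip":0.25,"xyz":[-2,0,102],"angular":[0,0,0]},
  {"grip":0.25,"xyz":[-2,0,107],"angular":[0,0,0]},
  {"grip":0.25,"xyz":[-2,0,107],"angular":[0,0,0]},
])

```text
time_s: 7.8
tcp_pos: [0.5801, 0.2454, 0.0439]
ee_rot: [[-0.101, -0.995, 0.001], [-0.995, 0.101, 0.0], [-0.0, -0.001, -1.0]]
wrist_force: [-0.2, -1.0, 0.9]
gripper_width: 0.252
gripper_force: 0.0
```

Emit:
move_arm([
  {"grip":0.25,"xyz":[5,0,0],"angular":[0,0,0]},
  {"grip":0.25,"xyz":[10,0,0],"angular":[0,0,0]},
  {"grip":0.25,"xyz":[14,0,0],"angular":[0,0,0]},
  {"grip":0.25,"xyz":[18,0,0],"angular":[0,0,0]},
  {"grip":0.25,"xyz":[22,0,0],"angular":[0,0,0]},
  {"grip":0.25,"xyz":[27,0,0],"angular":[0,0,0]},
  {"grip":0.25,"xyz":[32,0,0],"angular":[0,0,0]},
  {"grip":0.25,"xyz":[38,0,0],"angular":[0,0,0]},
  {"grip":0.25,"xyz":[44,0,0],"angular":[0,0,0]},
  {"grip":0.25,"xyz":[50,0,0],"angular":[0,0,0]},
])

```text
time_s: 8.8
tcp_pos: [0.5746, 0.1949, 0.0435]
ee_rot: [[-0.102, -0.995, -0.0], [-0.995, 0.102, -0.0], [0.0, 0.0, -1.0]]
wrist_force: [1.0, 1.7, 0.2]
gripper_width: 0.251
gripper_force: 0.8
```

Emit:
move_arm([
  {"grip":0.25,"xyz":[8,-1,0],"angular":[0,0,0]},
  {"grip":0.25,"xyz":[16,-1,0],"angular":[0,0,0]},
  {"grip":0.25,"xyz":[24,-2,0],"angular":[0,0,0]},
  {"grip":0.25,"xyz":[32,-2,0],"angular":[0,0,0]},
  {"grip":0.25,"xyz":[40,-3,0],"angular":[0,0,0]},
  {"grip":0.25,"xyz":[48,-3,0],"angular":[0,0,0]},
  {"grip":0.25,"xyz":[55,-4,0],"angular":[0,0,0]},
  {"grip":0.25,"xyz":[62,-4,0],"angular":[0,0,0]},
  {"grip":0.25,"xyz":[69,-5,0],"angular":[0,0,0]},
  {"grip":0.25,"xyz":[75,-5,0],"angular":[0,0,0]},
])

```text
time_s: 9.8
tcp_pos: [0.5719, 0.1197, 0.0435]
ee_rot: [[-0.102, -0.995, -0.0], [-0.995, 0.102, -0.0], [0.0, 0.0, -1.0]]
wrist_force: [0.5, 1.1, 0.1]
gripper_width: 0.252
gripper_force: 0.6
```

```bash
python3 - <<'E'
from jig import *
j=np.load("jig.npz")
s=r.sense();print(s["wrist_force"],"jig",(s["tcp_pos"][:2]-j["t"])@j["R"]*1e3)
c,T=wrist();cv2.imwrite("pics/w4.png",c["img"][:,:,::-1])
E
```

```text
[0.45497977 1.13062189 0.10031519] jig [-136.08165991  -36.72002596]
```

View pics/w4.png

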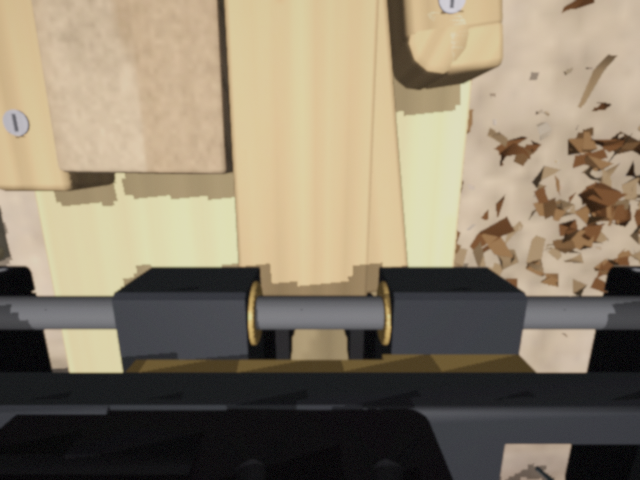

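The wedge is square, its straight side (235,150) beside the workpiece edge (228,150), and it enters past the cleat's mouth corner (440,60). I'll keep going, feeling for the force.

Emit:
move_arm([
  {"grip":0.25,"xyz":[6,0,0],"angular":[0,0,0]},
  {"grip":0.25,"xyz":[12,-1,0],"angular":[0,0,0]},
  {"grip":0.25,"xyz":[18,-1,0],"angular":[0,0,0]},
  {"grip":0.25,"xyz":[24,-1,0],"angular":[0,0,0]},
  {"grip":0.25,"xyz":[29,-2,0],"angular":[0,0,0]},
  {"grip":0.25,"xyz":[34,-2,0],"angular":[0,0,0]},
  {"grip":0.25,"xyz":[39,-2,0],"angular":[0,0,0]},
  {"grip":0.25,"xyz":[43,-2,0],"angular":[0,0,0]},
  {"grip":0.25,"xyz":[47,-2,0],"angular":[0,0,0]},
  {"grip":0.25,"xyz":[50,-2,0],"angular":[0,0,0]},
])

```text
time_s: 10.85
tcp_pos: [0.5691, 0.0702, 0.0436]
ee_rot: [[-0.102, -0.995, 0.0], [-0.995, 0.102, 0.0], [-0.0, -0.0, -1.0]]
wrist_force: [-0.3, 1.4, -0.7]
gripper_width: 0.247
gripper_force: 0.9
```

Emit:
move_arm([
  {"grip":0.25,"xyz":[2,0,0],"angular":[0,0,0]},
  {"grip":0.25,"xyz":[4,0,0],"angular":[0,0,0]},
  {"grip":0.25,"xyz":[6,0,0],"angular":[0,0,0]},
  {"grip":0.25,"xyz":[8,-1,0],"angular":[0,0,0]},
  {"grip":0.25,"xyz":[10,-1,0],"angular":[0,0,0]},
  {"grip":0.25,"xyz":[12,-1,0],"angular":[0,0,0]},
])

```text
time_s: 11.45
tcp_pos: [0.5687, 0.0583, 0.0436]
ee_rot: [[-0.102, -0.995, 0.0], [-0.995, 0.102, -0.0], [-0.0, -0.0, -1.0]]
wrist_force: [0.1, 2.3, -0.2]
gripper_width: 0.248
gripper_force: 0.9
```

Emit:
move_arm([
  {"grip":0.25,"xyz":[1,0,0],"angular":[0,0,0]},
  {"grip":0.25,"xyz":[2,0,0],"angular":[0,0,0]},
  {"grip":0.25,"xyz":[3,0,0],"angular":[0,0,0]},
  {"grip":0.25,"xyz":[4,0,0],"angular":[0,0,0]},
  {"grip":0.25,"xyz":[5,0,0],"angular":[0,0,0]},
  {"grip":0.25,"xyz":[6,0,0],"angular":[0,0,0]},
])

```text
time_s: 12.05
tcp_pos: [0.5685, 0.0526, 0.0438]
ee_rot: [[-0.102, -0.995, 0.001], [-0.995, 0.102, 0.0], [-0.0, -0.001, -1.0]]
wrist_force: [-0.1, 2.6, -1.4]
gripper_width: 0.252
gripper_force: 1.3
```

Emit:
move_arm([
  {"grip":0.25,"xyz":[1,0,0],"angular":[0,0,0]},
  {"grip":0.25,"xyz":[2,0,0],"angular":[0,0,0]},
  {"grip":0.25,"xyz":[3,0,0],"angular":[0,0,0]},
  {"grip":0.25,"xyz":[4,0,0],"angular":[0,0,0]},
  {"grip":0.25,"xyz":[5,0,0],"angular":[0,0,0]},
  {"grip":0.25,"xyz":[6,0,0],"angular":[0,0,0]},
  {"grip":0.25,"xyz":[7,0,0],"angular":[0,0,0]},
  {"grip":0.25,"xyz":[8,0,0],"angular":[0,0,0]},
])

```text
time_s: 12.85
tcp_pos: [0.5678, 0.0447, 0.0439]
ee_rot: [[-0.102, -0.995, 0.001], [-0.995, 0.102, 0.0], [-0.001, -0.001, -1.0]]
wrist_force: [2.6, 3.3, -0.8]
gripper_width: 0.248
gripper_force: 2.2
```

Emit:
move_arm([
  {"grip":0.25,"xyz":[1,0,0],"angular":[0,0,0]},
  {"grip":0.25,"xyz":[2,0,0],"angular":[0,0,0]},
  {"grip":0.25,"xyz":[3,0,0],"angular":[0,0,0]},
])

```text
time_s: 13.15
tcp_pos: [0.5676, 0.0417, 0.0439]
ee_rot: [[-0.102, -0.995, 0.001], [-0.995, 0.102, 0.0], [-0.001, -0.001, -1.0]]
wrist_force: [3.4, 4.7, -0.4]
gripper_width: 0.249
gripper_force: 2.2
```

```bash
python3 - <<'E'
from jig import *
j=np.load("jig.npz")
s=r.sense();print(s["wrist_force"],"jig",(s["tcp_pos"][:2]-j["t"])@j["R"]*1e3)
c,T=wrist();cv2.imwrite("pics/w5.png",c["img"][:,:,::-1])
E
```

```text
[ 3.3984817   4.74935195 -0.36007675] jig [-57.99673642 -33.03964084]
```

View pics/w5.png

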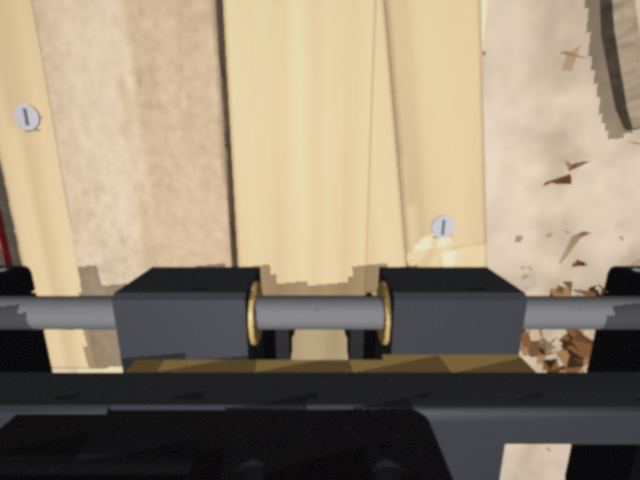

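The workpiece now lies along the fence (seam near (50,130)) and the wedge is in square. The force is rising as it wedges, so I'll go on in 1 mm steps.

Emit:
move_arm([
  {"grip":0.25,"xyz":[1,0,0],"angular":[0,0,0]},
  {"grip":0.25,"xyz":[2,-1,0],"angular":[0,0,0]},
  {"grip":0.25,"xyz":[3,-1,0],"angular":[0,0,0]},
])

```text
time_s: 13.5
tcp_pos: [0.5676, 0.0384, 0.0439]
ee_rot: [[-0.102, -0.995, -0.0], [-0.995, 0.102, 0.0], [-0.0, 0.0, -1.0]]
wrist_force: [1.8, 4.8, 1.9]
gripper_width: 0.248
gripper_force: 2.2
```

Emit:
move_arm([
  {"grip":0.25,"xyz":[1,0,0],"angular":[0,0,0]},
  {"grip":0.25,"xyz":[2,0,0],"angular":[0,0,0]},
])

```text
time_s: 13.7
tcp_pos: [0.5677, 0.0365, 0.0438]
ee_rot: [[-0.102, -0.995, 0.001], [-0.995, 0.102, 0.0], [-0.0, -0.001, -1.0]]
wrist_force: [1.8, 4.7, 1.8]
gripper_width: 0.245
gripper_force: 2.4
```

Emit:
move_arm([
  {"grip":0.25,"xyz":[1,0,0],"angular":[0,0,0]},
  {"grip":0.25,"xyz":[2,0,0],"angular":[0,0,0]},
])

```text
time_s: 13.9
tcp_pos: [0.5678, 0.0346, 0.0439]
ee_rot: [[-0.102, -0.995, 0.001], [-0.995, 0.102, 0.0], [-0.001, -0.001, -1.0]]
wrist_force: [2.3, 4.3, 1.4]
gripper_width: 0.252
gripper_force: 2.5
```

Emit:
move_arm([
  {"grip":0.25,"xyz":[1,0,0],"angular":[0,0,0]},
  {"grip":0.25,"xyz":[2,0,0],"angular":[0,0,0]},
])

```text
time_s: 14.1
tcp_pos: [0.5678, 0.0337, 0.0439]
ee_rot: [[-0.102, -0.995, 0.002], [-0.995, 0.102, 0.002], [-0.002, -0.002, -1.0]]
wrist_force: [1.3, 13.1, 1.4]
gripper_width: 0.25
gripper_force: 6.5
```

Emit:
move_arm([
  {"grip":0.25,"xyz":[1,0,0],"angular":[0,0,0]},
  {"grip":0.25,"xyz":[2,0,0],"angular":[0,0,0]},
])

```text
time_s: 14.3
tcp_pos: [0.5678, 0.0336, 0.0439]
ee_rot: [[-0.102, -0.995, 0.004], [-0.995, 0.102, 0.004], [-0.005, -0.003, -1.0]]
wrist_force: [-0.2, 20.8, 2.7]
gripper_width: 0.251
gripper_force: 10.2
```

Emit:
move_arm([
  {"grip":0.25,"xyz":[1,0,0],"angular":[0,0,0]},
])

```text
time_s: 14.4
tcp_pos: [0.5678, 0.0335, 0.0439]
ee_rot: [[-0.102, -0.995, 0.004], [-0.995, 0.102, 0.005], [-0.006, -0.004, -1.0]]
wrist_force: [-1.6, 24.5, 2.7]
gripper_width: 0.252
gripper_force: 12.0
```

Jammed abruptly. I'll relax, repeat at about 20 N, then look.

Emit:
move_arm([
  {"grip":0.25,"xyz":[-2,0,0],"angular":[0,0,0]},
  {"grip":0.25,"xyz":[-5,0,0],"angular":[0,0,0]},
  {"grip":0.25,"xyz":[-3,0,0],"angular":[0,0,0]},
  {"grip":0.25,"xyz":[-2,0,0],"angular":[0,0,0]},
  {"grip":0.25,"xyz":[-1,0,0],"angular":[0,0,0]},
  {"grip":0.25,"xyz":[-1,0,0],"angular":[0,0,0]},
])

```text
time_s: 15.0
tcp_pos: [0.5657, 0.0338, 0.0432]
ee_rot: [[-0.102, -0.995, -0.001], [-0.995, 0.102, 0.004], [-0.004, 0.001, -1.0]]
wrist_force: [-3.8, 19.9, 1.4]
gripper_width: 0.252
gripper_force: 9.9
```

Emit:
move_arm([
  {"grip":0.25,"xyz":[-2,0,0],"angular":[0,0,0]},
  {"grip":0.25,"xyz":[-4,0,0],"angular":[0,0,0]},
  {"grip":0.25,"xyz":[-2,0,0],"angular":[0,0,0]},
  {"grip":0.25,"xyz":[-1,0,0],"angular":[0,0,0]},
  {"grip":0.25,"xyz":[0,0,0],"angular":[0,0,0]},
  {"grip":0.25,"xyz":[0,0,0],"angular":[0,0,0]},
])

```text
time_s: 15.6
tcp_pos: [0.5657, 0.0337, 0.0431]
ee_rot: [[-0.102, -0.995, -0.001], [-0.995, 0.102, 0.004], [-0.004, 0.001, -1.0]]
wrist_force: [-5.1, 20.8, 1.7]
gripper_width: 0.249
gripper_force: 10.2
```

Emit:
move_arm([
  {"grip":0.25,"xyz":[-3,0,0],"angular":[0,0,0]},
  {"grip":0.25,"xyz":[-8,0,0],"angular":[0,0,0]},
  {"grip":0.25,"xyz":[-20,0,0],"angular":[0,0,0]},
  {"grip":0.25,"xyz":[-25,0,-30],"angular":[0,0,0]},
  {"grip":0.25,"xyz":[-25,0,-70],"angular":[0,0,0]},
  {"grip":0.25,"xyz":[-20,0,-110],"angular":[0,0,0]},
  {"grip":0.25,"xyz":[-20,0,-150],"angular":[0,0,0]},
  {"grip":0.25,"xyz":[-20,0,-180],"angular":[0,0,0]},
  {"grip":0.25,"xyz":[-20,0,-180],"angular":[0,0,0]},
])

```text
time_s: 16.5
tcp_pos: [0.5711, 0.0503, 0.2288]
ee_rot: [[-0.102, -0.995, 0.009], [-0.995, 0.102, 0.001], [-0.002, -0.009, -1.0]]
wrist_force: [0.2, 0.7, 0.2]
gripper_width: 0.252
gripper_force: 0.0
```

```bash
python3 - <<'E'
from jig import *
c,T=wrist();cv2.imwrite("pics/w6.png",c["img"][:,:,::-1]);s=r.sense();print(s["tcp_pos"],s["wrist_force"])
E
```

```text
[0.56951795 0.05020038 0.2258269 ] [-0.4141252   0.41385283 -0.27829807]
```

View pics/w6.png

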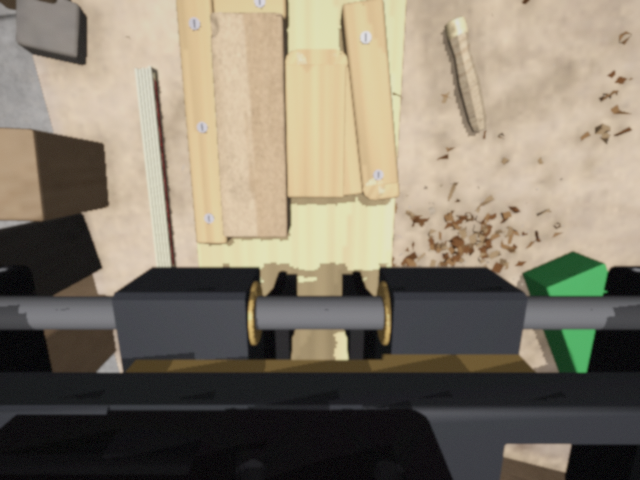

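The picture shows the wedge (317,125) tight between the workpiece (252,125) and the cleat (372,100), with the bystanders in place. I'll check numerically that the workpiece is flush along the fence.

```bash
python3 - <<'E'
from jig import *
j=np.load("jig.npz")
im=cv2.imread("pics/w6.png");lab=cv2.cvtColor(im,cv2.COLOR_BGR2LAB).astype(int)
for v in(30,80,130,180,225):
    print(v,"b",lab[v-2:v+3,196:230,2].mean(0).round().astype(int).tolist());print("   L",lab[v-2:v+3,196:230,0].mean(0).round().astype(int).tolist())
E
```

```text
30 b [142, 144, 147, 150, 152, 151, 152, 152, 152, 152, 152, 152, 152, 151, 151, 149, 146, 144, 144, 144, 144, 144, 144, 145, 145, 145, 145, 145, 145, 144, 144, 144, 144, 144]
   L [193, 192, 194, 198, 203, 206, 206, 206, 206, 207, 207, 207, 208, 207, 203, 195, 190, 187, 185, 183, 181, 181, 187, 196, 203, 206, 206, 206, 206, 207, 208, 209, 210, 210]
80 b [152, 152, 153, 152, 153, 153, 153, 152, 152, 152, 152, 152, 152, 152, 152, 152, 151, 149, 147, 146, 146, 145, 145, 145, 145, 145, 145, 145, 145, 145, 145, 145, 145, 144]
   L [201, 201, 202, 203, 204, 206, 207, 208, 209, 209, 208, 207, 208, 208, 208, 206, 198, 187, 183, 187, 193, 195, 199, 202, 205, 206, 206, 205, 204, 205, 208, 211, 212, 212]
130 b [148, 142, 136, 132, 130, 128, 128, 128, 129, 131, 137, 144, 150, 152, 152, 152, 152, 152, 152, 151, 149, 146, 145, 146, 145, 145, 145, 145, 145, 145, 145, 145, 145, 145]
   L [202, 202, 203, 205, 202, 193, 188, 195, 199, 199, 199, 201, 206, 209, 209, 209, 209, 209, 209, 207, 202, 196, 197, 199, 202, 204, 204, 204, 204, 205, 207, 208, 206, 204]
180 b [152, 152, 152, 152, 152, 152, 152, 152, 152, 152, 152, 152, 152, 152, 152, 152, 152, 152, 152, 152, 152, 152, 151, 149, 147, 146, 146, 145, 145, 145, 145, 145, 145, 145]
   L [210, 210, 210, 210, 209, 207, 204, 202, 201, 202, 204, 207, 208, 210, 211, 212, 212, 212, 211, 211, 211, 210, 209, 203, 199, 199, 203, 206, 206, 207, 206, 205, 204, 203]
225 b [151, 152, 152, 152, 151, 152, 152, 152, 152, 152, 151, 150, 149, 148, 149, 150, 151, 151, 152, 152, 152, 152, 152, 152, 152, 151, 150, 147, 146, 145, 145, 145, 145, 145]
   L [198, 206, 208, 209, 210, 210, 211, 211, 209, 207, 203, 200, 199, 201, 204, 207, 209, 212, 213, 214, 214, 214, 213, 212, 212, 209, 203, 197, 197, 199, 202, 205, 207, 209]
```

```bash
python3 - <<'E'
from jig import *
j=np.load("jig.npz");s=r.sense()
c,T=wrist()
b=[(212,30),(213.5,80),(217,130),(219.5,180),(222.5,225)]
J=lambda l,z:((ray(c,l,z,T)[:,:2]-j["t"])@j["R"]*1e3).round(1)
print("wp left z58",J(b,.058).tolist());
g=c["img"][:,:,:].astype(int);lab=cv2.cvtColor(c["img"],cv2.COLOR_RGB2LAB).astype(int)
e=[]
for v in(80,110,150,180):
    row=lab[v-2:v+3,270:300,:].mean(0);d=np.abs(np.diff(row[:,0]))+2*np.abs(np.diff(row[:,2]));e.append((270.5+d.argmax(),v))
    
print("wp right",e,J(e,.058).tolist())
f=[]
for v in(30,80,130,180,225):
    row=lab[v-2:v+3,165:210,:].mean(0);d=np.abs(np.diff(row[:,0]));f.append((165.5+d.argmax(),v))
print("fence outer",f,J(f,.046).tolist())
print("butt",J([(290,197),(360,195)],.052),"wp end",J([(224,237),(287,235)],.058).tolist())
t=r.capture("top");px=lambda P,z:proj(t,np.c_[np.array(P)@j["R"].T+j["t"],np.full(len(P),z)])
E
```

```text
wp left z58 [[91.4, 54.0], [55.5, 55.5], [17.2, 55.4], [-23.8, 56.2], [-63.1, 56.3]]
wp right [(np.float64(281.5), 80), (np.float64(282.5), 110), (np.float64(283.5), 150), (np.float64(284.5), 180)] [[55.4, 0.9], [32.8, 0.7], [1.1, 0.6], [-23.8, 0.4]]
fence outer [(np.float64(172.5), 30), (np.float64(208.5), 80), (np.float64(198.5), 130), (np.float64(165.5), 180), (np.float64(167.5), 225)] [[95.1, 89.3], [57.7, 63.1], [17.9, 74.8], [-24.7, 107.9], [-65.6, 110.4]]
butt [[-39.1  -3.5]
 [-37.3 -65.3]] wp end [[-74.1, 55.7], [-72.2, -0.7]]
```

The geometry agrees: butt at jig x ≈ -39 (nominal -40), workpiece end against the stop, workpiece parallel to the fence. I'll do a quick offcut check, then hand in.

```bash
python3 - <<'E'
from jig import *
c=r.capture("top");a=c["img"].astype(int);b=cv2.imread("pics/top0.png")[:,:,::-1].astype(int)
m=(np.abs(a-b).sum(2)>50).astype(np.uint8)[185:235,415:475]
k=cv2.findContours(cv2.morphologyEx(m,2,np.ones((2,2))),0,2)[0]
ok=[ray(c,np.mean(q,0)+[415,185],.058).round(3).tolist()+[cv2.boundingRect(q)] for q in k if cv2.contourArea(q)>50];print(ok,proj(c,[(.58,-.28,.058)]))
if ok: print(r.finish_job())
E
```

```text
[[[0.573, -0.269, 0.058], (10, 12, 39, 24)]] [[450.49342884 204.78494419]]
the job is handed in; nothing more can be done
None
```

The job is handed in: the offcut is on the bench about 80 mm clear of the jig, and the wedge is jammed. It took two further pushes at about 20 N without moving, with a 24.5 N peak while jamming. The workpiece measured parallel to the fence with no visible gap and its end at the stop.

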